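Put the sockets back on the socket rail in order of size

TASK

Put the four loose sockets back on the socket rail, one on each post and pushed down until it rests on the post's foot, in order of size: the smallest on the post next to the end with the hanging ring, growing along the rail to the largest at the plain end. Leave them standing upright and let go of them.

Things in the scene. Friction and masses are not known exactly. Their poses are not given: they have to be found in the camera images.
- socket_1: the smallest of four plain dark steel impact sockets (round tubes with a hexagon mouth showing at the top): 28 mm outer diameter, 40 mm tall, about 0.1 kg. It starts standing upright on the bench, drive end down. Origin: centre of its underside; z points up its axis. A round hole of 20 mm diameter runs up from the underside through the drive end and opens into the wider mouth above.
- socket_2: the second smallest of four plain dark steel impact sockets (round tubes with a hexagon mouth showing at the top): 37 mm outer diameter, 48 mm tall, about 0.2 kg. It starts standing upright on the bench, drive end down. Origin: centre of its underside; z points up its axis. A round hole of 20 mm diameter runs up from the underside through the drive end and opens into the wider mouth above.
- socket_3: the second largest of four plain dark steel impact sockets (round tubes with a hexagon mouth showing at the top): 46 mm outer diameter, 56 mm tall, about 0.32 kg. It starts standing upright on the bench, drive end down. Origin: centre of its underside; z points up its axis. A round hole of 20 mm diameter runs up from the underside through the drive end and opens into the wider mouth above.
- socket_4: the largest of four plain dark steel impact sockets (round tubes with a hexagon mouth showing at the top): 56 mm outer diameter, 64 mm tall, about 0.48 kg. It starts standing upright on the bench, drive end down. Origin: centre of its underside; z points up its axis. A round hole of 20 mm diameter runs up from the underside through the drive end and opens into the wider mouth above.
- post_a: one of four identical fixed steel posts in a row on the rail, about 66 mm apart: the one nearest the right-hand end (seen from the robot). Black foot 36 mm across, 6 mm thick (a socket rests on it); post 9 mm thick, tapering above 22 mm to a 4 mm tip at 36 mm. Origin: centre of the foot's underside, 10 mm above the bench (a seated socket's underside is 16 mm above the bench); z up, y along the rail to its left end.
- post_b: one of four identical fixed steel posts in a row on the rail, about 66 mm apart: the one second from the right-hand end. Black foot 36 mm across, 6 mm thick (a socket rests on it); post 9 mm thick, tapering above 22 mm to a 4 mm tip at 36 mm. Origin: centre of the foot's underside, 10 mm above the bench (a seated socket's underside is 16 mm above the bench); z up, y along the rail to its left end.
- post_c: one of four identical fixed steel posts in a row on the rail, about 66 mm apart: the one third from the right-hand end. Black foot 36 mm across, 6 mm thick (a socket rests on it); post 9 mm thick, tapering above 22 mm to a 4 mm tip at 36 mm. Origin: centre of the foot's underside, 10 mm above the bench (a seated socket's underside is 16 mm above the bench); z up, y along the rail to its left end.
- post_d: one of four identical fixed steel posts in a row on the rail, about 66 mm apart: the one nearest the left-hand end. Black foot 36 mm across, 6 mm thick (a socket rests on it); post 9 mm thick, tapering above 22 mm to a 4 mm tip at 36 mm. Origin: centre of the foot's underside, 10 mm above the bench (a seated socket's underside is 16 mm above the bench); z up, y along the rail to its left end.
- ring_end: the end cap of the rail that carries the flat steel hanging ring (43 mm across, 22 mm high over the origin, black cap 44 x 32 mm below); it may be at either end of the rail, the other end has a plain black cap of the same size. Fixed. Origin: centre of the cap's underside, 10 mm above the bench, about 56 mm beyond the last post.
- rail: the fixed aluminium socket rail lying on the bench, 40 mm wide, 348 mm long, 10 mm high, with the four posts and the two end caps on it. Origin: centre of its underside; y runs along the rail, x across it. Between it and the loose sockets stands a fixed bread maker, 255 mm tall: its corners nearest the robot are 0.47 m ahead, 0.06 m left and 0.55 m ahead, 0.20 m right of the base axis.
Things that resemble listed ones, but are neither listed nor needed, are in the scene too. What is shaped like the socket_3 but blue is not meant.

How it is judged:
At the end, for the whole second after the job is handed in: each socket stands on its own post, upright (within 0.12 rad), resting on the post's foot (underside within 3 mm of it) with its centre within 10 mm of the post's, smallest next to the ring end, then the second smallest, the second largest and the largest next to the plain end; all at rest (((horizontal distance between ring_end and post_a below 0.1 m and horizontal distance between socket_1 and post_a below 0.01 m and z of socket_1 in the frame of post_a between 0.003 and 0.009 m and horizontal distance between socket_2 and post_b below 0.01 m and z of socket_2 in the frame of post_b between 0.003 and 0.009 m and horizontal distance between socket_3 and post_c below 0.01 m and z of socket_3 in the frame of post_c between 0.003 and 0.009 m and horizontal distance between socket_4 and post_d below 0.01 m and z of socket_4 in the frame of post_d between 0.003 and 0.009 m) or (horizontal distance between ring_end and post_d below 0.1 m and horizontal distance between socket_1 and post_d below 0.01 m and z of socket_1 in the frame of post_d between 0.003 and 0.009 m and horizontal distance between socket_2 and post_c below 0.01 m and z of socket_2 in the frame of post_c between 0.003 and 0.009 m and horizontal distance between socket_3 and post_b below 0.01 m and z of socket_3 in the frame of post_b between 0.003 and 0.009 m and horizontal distance between socket_4 and post_a below 0.01 m and z of socket_4 in the frame of post_a between 0.003 and 0.009 m)) and linear speed of each of socket_1, socket_2, socket_3, socket_4 below 0.02 m/s and angular speed of each of socket_1, socket_2, socket_3, socket_4 below 0.2 rad/s and angle between each of socket_1, socket_2, socket_3, socket_4's own z axis and vertical below 0.12 rad); the robot touches nothing.
It also fails if it takes over 128 s, if anything falls off the work surface, if the arm or the gripper's body presses on something with over 40 N, if the wrist force passes 120 N, or if a joint passes its speed limit or range.

ROBOT

A 6-joint arm with a two-finger parallel gripper is mounted at the origin on a cart in front of the work surface, level with it; the furniture and walls round the work are solid. World frame = base frame: x ahead of the robot, y to its left, z up, the work surface at z = 0. Lengths are in m, angles in rad, forces in N, time in s.
With the tool pointing down it reaches from about 0.375 to 0.9 m from the base axis. Payload 3.1 kg.
Tool frame: the origin (TCP) lies on the front face of the gripper's body, between the roots of the fingers; the fingertips stand 73 mm ahead of it and the grasp point (between the pads) lies 54 mm ahead of it (manip.tips_ahead is the distance from the TCP to the fingertips, in m); z points along the fingers, y is the line along which they close (so a half turn about z gives the same grasp; the last joint's range is limited). The gripper opens to 85 mm and grips with 20 to 120 N. Pads are 22 mm wide; open, the fingers measure 114 mm over their backs; the gripper's body (76 mm by 85 mm) begins 54 mm behind the grasp point. The pads swing forward as they close: fully open they stand 13 mm farther back than shut.
Start: joints at [-1.484, 0.527, 1.433, -0, 1.181, -0.178], TCP at [0.164, -0.603, 0.304] pointing down, gripper open.
Joint ranges: [-3.08, 3.08], [-0.75, 2.2], [0.22, 2.44], [-1.43, 4.57], [0, 2.65], [-2.85, 2.85]. Speed limits (rad/s): [2.79, 2.79, 3.14, 3.14, 3.14, 3.14].

INTERFACE

Orientations are given as a unit quaternion [x, y, z, w].
In Python, from station import sense, eyes, workorder, manip gives the robot as it stands.
- The arm moves only by the shell command python3 -m inch 'ROWS' [OPENING] [FORCE]. ROWS is JSON, a list of rows, each an object of numbers: "dx", "dy", "dz": the shift along the tool's x, y, z in cm; "wx", "wy", "wz": the turn, a rotation vector about the tool's x, y, z in degrees. In form: [{"dx": .., "dy": .., "dz": .., "wx": .., "wy": .., "wz": ..}, ...]. A call has 1 to 10 rows; each row shifts and turns the commanded pose from where the row before left it, along the tool's axes as they then stand; what a row does not reach is not made up. A row lasts 1/8 s, in which the tool goes at most 62.5 mm and 10.7 degrees, less where a joint would pass 70% of its speed; a pose out of reach is approached as far as the arm can. A call with a gripper value outside its range is refused whole. OPENING is the opening, from 0 (shut) to 1 (fully open), set as the call begins (- or left out, the last holds). The fingers move at their own pace and stop on an object; FORCE is the grip in N (left out, the last holds). Time passes only in rows, so rows that do not move let the fingers close. It gives the time, the measured TCP pose, the force, the opening and the grip force at its end, in the units of the state.
- sense(): the state, without advancing time (a new reading comes with each control period).
- eyes.snapshot(name): name is "side" or "top"; returns the picture (420x560x3 uint8, red, green, blue); there is no depth.
- eyes.camera_params(name): a dict with "fx", "fy", "cx", "cy" (pixels), "rvec" (rotation vector, rad) and "tvec" (3), from world to camera coordinates, as OpenCV has them. Camera axes: x right, y down, z forward; pixel columns grow to the right and rows downward; lengths in m; the calibration is good to about 2 mm. A picture is of the moment at which its call begins. camera_params takes no time and is no camera call.
- workorder.sign_off(): hands the job in; it is judged then, once.
The state is a dict: "t": time; "q": joint angles; "qd": joint speeds; "tau": joint torques, N m; "tcp_pos": TCP position; "tool_rot": TCP orientation; "force": force on the tool from outside, world axes, zero at the start; "ft_torque": the same for the moment, N m; "finger_gap": opening from 0.0 (shut) to 1.0 (fully open); "gripper_force": force on a finger pad.
Only numpy, scipy, OpenCV 4.12 (cv2) and the standard library are available. Lean on these libraries where they do the work, as an engineer would, in place of code of your own. Each camera call takes 0.05 s, during which the arm holds its last target. There are 200 camera calls.

## Working session

There is one attempt and no reset: what is moved stays moved. The work goes in short steps, Python scripts to look and compute and a shell command to move; the robot and the scene stay as the last step left them, time stands still between calls to the robot, and variables do not carry over. Pictures are saved under pics/ and viewed, at most 14 in all, crops included, and the job is handed in when it is done.

```bash
ls; mkdir -p pics
python3 - <<'E'
from station import sense, eyes, workorder, manip
import cv2
for n in("side","top"):
    cv2.imwrite(f"pics/{n}0.png",cv2.resize(eyes.snapshot(n)[:,:,::-1],(800,600),interpolation=cv2.INTER_CUBIC))
    print(eyes.camera_params(n))
print(sense(),manip.tips_ahead)
E
```

```text
pics
{'fx': 486.6708081433854, 'fy': 486.6708081433854, 'cx': 278.52356900592645, 'cy': 210.8051762663019, 'rvec': array([ 0.88785398, -2.67194047,  0.86609593]), 'tvec': array([0.41735852, 0.28668972, 1.13143029])}
{'fx': 417.10126478314254, 'fy': 417.10126478314254, 'cx': 280.18864997094073, 'cy': 211.75616870163404, 'rvec': array([ 2.10348893, -2.16786198,  0.12627057]), 'tvec': array([0.02617512, 0.5155706 , 1.3852151 ])}
{'t': 0.1, 'q': array([-1.48446140e+00,  5.28384727e-01,  1.43377739e+00,  1.26875976e-05,
        1.18139734e+00, -1.78517769e-01]), 'qd': array([ 0.00130882, -0.00184504, -0.00361866,  0.00021465, -0.00029173,
        0.00140012]), 'tau': array([ 3.02915569e-04, -4.43304420e+01, -1.78587019e+01, -1.53758633e-04,
        3.89072535e-03,  8.10548727e-06]), 'tcp_pos': array([ 0.16358065, -0.60269211,  0.30302323]), 'tool_rot': array([ 9.91244277e-01,  1.32037174e-01,  5.11705014e-05, -9.82084423e-04]), 'force': array([-0.28167772,  0.57165939, -0.06768795]), 'ft_torque': array([ 0.05195214,  0.02622137, -0.03416054]), 'gripper_force': 0.0, 'finger_gap': 0.9989869005542032} 0.0726
```

View pics/side0.png

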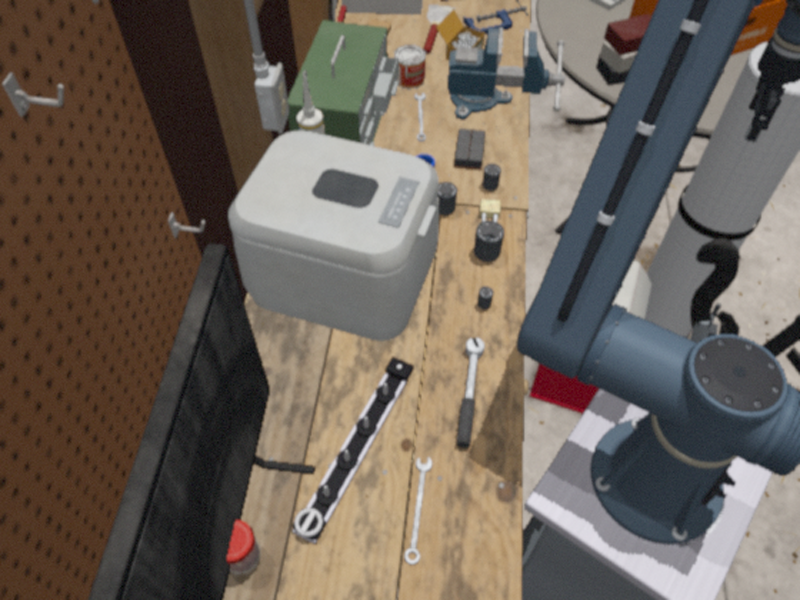

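View pics/top0.png

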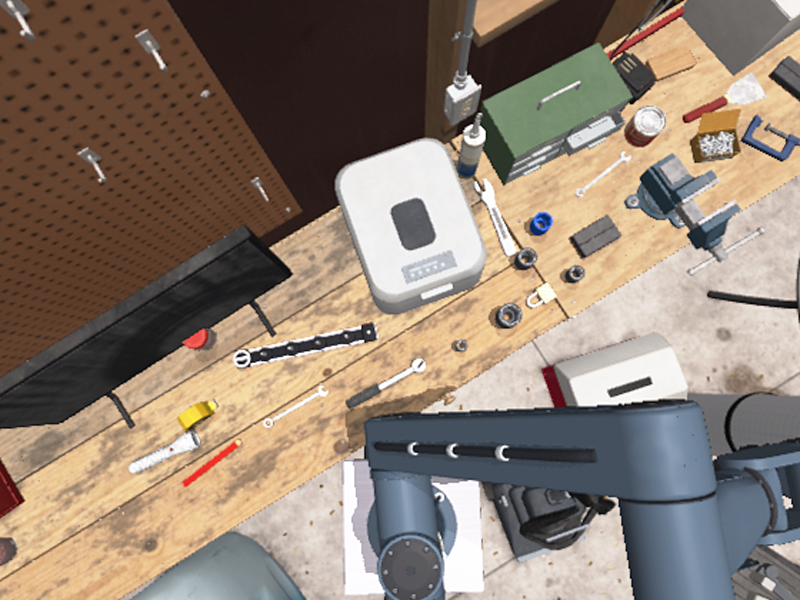

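The top view shows the rail with its ring on the left end (242,357) and the plain cap at (368,332). There are four dark sockets, at (461,345), (575,273), (525,258) and (508,316). The blue one at (541,223) is the decoy. I'll confirm in enlarged crops.

```bash
cat > h.py <<'E'
from station import sense, eyes
import cv2, numpy as np
from scipy.spatial.transform import Rotation as R
def crop(n,u0,v0,w,h,s,name):
    im=eyes.snapshot(n)[v0:v0+h,u0:u0+w,::-1]
    cv2.imwrite(f"pics/{name}.png",cv2.resize(im,(w*s,h*s),interpolation=cv2.INTER_CUBIC))
def world(n,u,v,z):
    c=eyes.camera_params(n); M=R.from_rotvec(c["rvec"]).as_matrix(); o=-M.T@c["tvec"]
    d=M.T@np.array([(u-c["cx"])/c["fx"],(v-c["cy"])/c["fy"],1.]); return o+d*(z-o[2])/d[2]
def pix(n,p):
    c=eyes.camera_params(n); K=np.array([[c["fx"],0,c["cx"]],[0,c["fy"],c["cy"]],[0,0,1]])
    return cv2.projectPoints(np.array(p,float).reshape(-1,1,3),c["rvec"],c["tvec"],K,None)[0][:,0]
E
python3 - <<'E'
from h import *
crop("top",310,150,114,100,6,"tsock"); crop("top",155,215,114,50,7,"trail")
E
```

```text
(no output)
```

View pics/tsock.png

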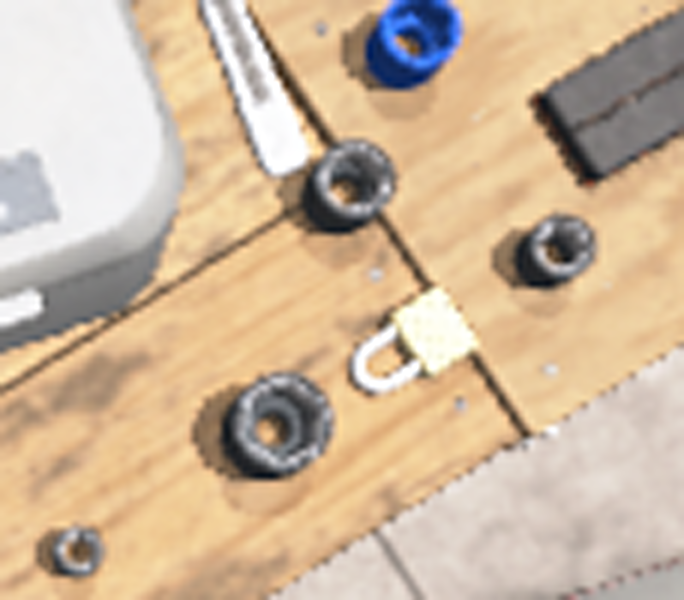

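View pics/trail.png

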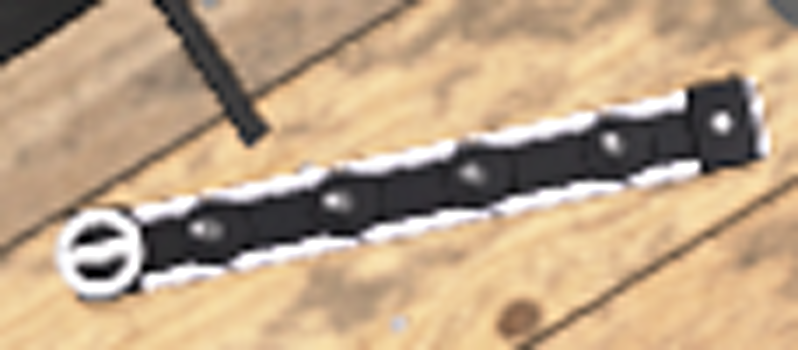

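Crop: the sockets' top centres are at s1 (80,549), s2 (566,244), s3 (357,180) and s4 (283,421), with blue at (410,38) excluded. Their sizes match in order. On the rail, the ring is at (99,252), the post tips at about (200,228), (333,198), (468,172) and (608,140), and the plain cap at (725,120).

```bash
python3 - <<'E'
from h import *
np.set_printoptions(precision=4,suppress=True)
c=eyes.camera_params("top");print("cam",-R.from_rotvec(c["rvec"]).as_matrix().T@c["tvec"])
def T(x,y,s,u0,v0,z): return world("top",u0+(x+.5)/s-.5,v0+(y+.5)/s-.5,z)
for k,(x,y,z) in {1:(80,549,.04),2:(566,244,.048),3:(357,180,.056),4:(283,421,.064)}.items():
    p=T(x,y,6,310,150,z);print("s",k,p,np.hypot(*p[:2]), "bottom px",(pix("top",[[p[0],p[1],0]])[0]-[310,150])*6)
P=[T(x,y,7,155,215,.046) for x,y in ((200,228),(333,198),(468,172),(608,140))]
for p in P: print(p,np.hypot(*p[:2]), "foot px",(pix("top",[[p[0],p[1],.016]])[0]-[155,215])*7)
print(np.linalg.norm(np.diff(P,axis=0),axis=1))
r=T(99,252,7,155,215,.032);q=T(725,120,7,155,215,.024);print("ring",r,"plain",q)
print("side px of tips x800/560",pix("side",P)*800/560)
E
python3 - <<'E'
from h import *
crop("side",205,235,90,110,7,"srail") if 0 else crop("side",205,240,90,100,6,"srail")
crop("side",290,100,72,125,6,"ssock") if 0 else crop("side",295,105,72,115,5,"ssock")
E
```

```text
cam [ 0.3134 -0.0213  1.4445]
s 1 [ 0.4116 -0.1302  0.04  ] 0.43169415168299996 bottom px [ 72.3143 551.5182]
s 2 [ 0.5746 -0.41    0.048 ] 0.7058682000642513 bottom px [541.5162 257.3884]
s 3 [ 0.6136 -0.2935  0.056 ] 0.680225139373691 bottom px [336.8949 198.352 ]
s 4 [ 0.4773 -0.2433  0.064 ] 0.5357460182088749 bottom px [263.3623 432.0904]
[0.405  0.3407 0.046 ] 0.5292021230678134 foot px [212.687  228.5324]
[0.4175 0.2763 0.046 ] 0.5006352788802263 foot px [342.932  199.1521]
[0.428 0.211 0.046] 0.4771998970344023 foot px [475.1392 173.6898]
[0.4414 0.1432 0.046 ] 0.4640402291884491 foot px [612.2413 142.3503]
[0.0655 0.0662 0.0691]
ring [0.3957 0.3936 0.032 ] plain [0.4514 0.0883 0.024 ]
side px of tips x800/560 [[326.211  484.9197]
 [346.2792 449.2912]
 [366.4335 416.0248]
 [384.9727 382.8032]]
```

View pics/srail.png

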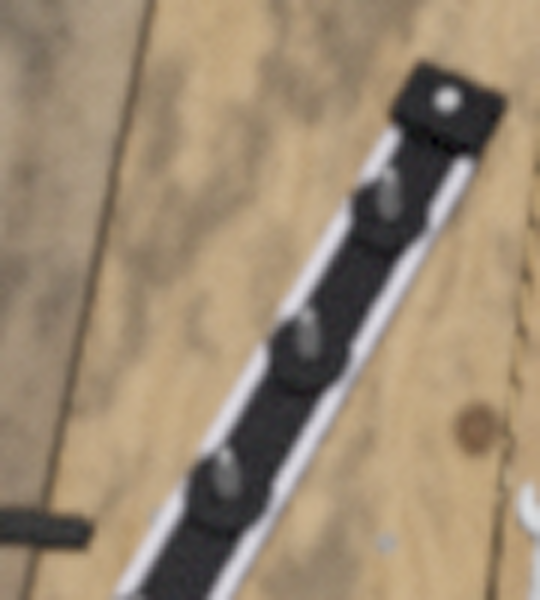

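View pics/ssock.png

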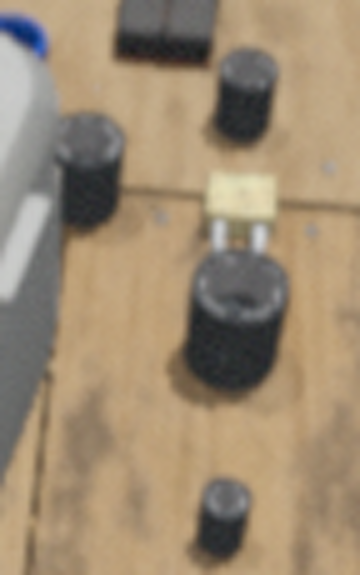

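The side crop shows tips at a (386,172), b (305,312) and c (219,455). The socket top centres are s2 (248,70), s3 (88,140), s4 (240,285) and s1 (227,497). I'll cross-check these against the top view.

Run:
```python
from h import *
np.set_printoptions(precision=4,suppress=True)
def S(x,y,s,u0,v0,z): return world("side",u0+(x+.5)/s-.5,v0+(y+.5)/s-.5,z)
for k,a in {1:(227,497,5,295,105,.04),2:(248,70,5,295,105,.048),3:(88,140,5,295,105,.056),4:(240,285,5,295,105,.064)}.items(): print(k,S(*a))
for k,a in dict(a=(386,172),b=(305,312),c=(219,455)).items(): print(k,S(*a,6,205,240,.046))
```

```text
1 [ 0.4106 -0.1273  0.04  ]
2 [ 0.573 -0.404  0.048]
3 [ 0.6132 -0.2896  0.056 ]
4 [ 0.4768 -0.24    0.064 ]
a [0.442  0.1447 0.046 ]
b [0.4295 0.2133 0.046 ]
c [0.4184 0.2799 0.046 ]
```

```bash
cat >> h.py <<'E'
def to(x,y,z):
    s=sense(); M=R.from_quat(s["tool_rot"]).as_matrix(); d=M.T@(np.array([x,y,z])-s["tcp_pos"])*100
    print("t",round(s["t"],2),"tcp",s["tcp_pos"].round(4),"yaw",np.degrees(np.arctan2(M[1,0],M[0,0])).round(1),"tilt",np.degrees(np.arccos(-M[2,2])).round(2),"gap",round(s["finger_gap"],3),"grip",round(s["gripper_force"],1),"F",s["force"].round(1),"q",s["q"].round(3),"-> d cm",d.round(2))
E
python3 -m inch '[{"dx":3.6,"dy":-3.9,"dz":1.4},{"dx":3.6,"dy":-3.9,"dz":1.4},{"dx":3.6,"dy":-3.9,"dz":1.4},{"dx":3.6,"dy":-3.9,"dz":1.4},{"dx":3.6,"dy":-3.9,"dz":1.4},{"dx":3.6,"dy":-3.9,"dz":1.4},{"dx":3.6,"dy":-3.9,"dz":1.4},{"dx":3.6,"dy":-3.9,"dz":1.4},{"dx":3.6,"dy":-3.9,"dz":1.4},{"dx":3.6,"dy":-3.9,"dz":1.4}]' 1 40
python3 -c "
from h import *
to(.411,-.129,.080)"
```

```text
t 0.3 tcp [ 0.1636 -0.603   0.3036] yaw 15.2 tilt 0.04 gap 0.999 grip 0.0 F [ 0.5 -0.6 -0. ] q [-1.484  0.528  1.433 -0.     1.181 -0.179] -> d cm [ 36.28 -39.26  22.39]invalid input at $[0]: expected keys dx, dy, dz, wx, wy, wz
```

```bash
python3 -m inch '[{"dx":3.6,"dy":-3.9,"dz":1.4,"wx":0,"wy":0,"wz":0},{"dx":3.6,"dy":-3.9,"dz":1.4,"wx":0,"wy":0,"wz":0},{"dx":3.6,"dy":-3.9,"dz":1.4,"wx":0,"wy":0,"wz":0},{"dx":3.6,"dy":-3.9,"dz":1.4,"wx":0,"wy":0,"wz":0},{"dx":3.6,"dy":-3.9,"dz":1.4,"wx":0,"wy":0,"wz":0},{"dx":3.6,"dy":-3.9,"dz":1.4,"wx":0,"wy":0,"wz":0},{"dx":3.6,"dy":-3.9,"dz":1.4,"wx":0,"wy":0,"wz":0},{"dx":3.6,"dy":-3.9,"dz":1.4,"wx":0,"wy":0,"wz":0},{"dx":3.6,"dy":-3.9,"dz":1.4,"wx":0,"wy":0,"wz":0},{"dx":3.6,"dy":-3.9,"dz":1.4,"wx":0,"wy":0,"wz":0}]' 1 40
python3 -c "
from h import *
to(.411,-.129,.080)"
```

```text
t: 1.55
tcp_pos: [0.4101, -0.1314, 0.1637]
tool_rot: [0.991, 0.132, 0.001, 0.0]
force: [0.5, -0.8, -0.2]
finger_gap: 0.999
gripper_force: 0.0
t 1.55 tcp [ 0.4101 -0.1314  0.1637] yaw 15.1 tilt 0.09 gap 0.999 grip 0.0 F [ 0.5 -0.8 -0.2] q [-0.571  0.537  2.036 -0.     0.567  0.736] -> d cm [ 0.14 -0.22  8.37]
```

```bash
python3 -m inch '[{"dx":0.14,"dy":-0.22,"dz":4,"wx":0,"wy":0,"wz":0},{"dx":0,"dy":0,"dz":3.4,"wx":0,"wy":0,"wz":0},{"dx":0,"dy":0,"dz":1,"wx":0,"wy":0,"wz":0},{"dx":0,"dy":0,"dz":0,"wx":0,"wy":0,"wz":0}]' 1 40
python3 - <<'E'
from h import *
to(.411,-.129,.080)
crop("top",290,200,80,60,8,"g1")
E
```

```text
t: 2.05
tcp_pos: [0.4098, -0.1303, 0.0797]
tool_rot: [0.991, 0.132, -0.0, -0.0]
force: [-0.3, 0.8, 0.7]
finger_gap: 1.0
gripper_force: 0.0
t 2.05 tcp [ 0.4098 -0.1303  0.0797] yaw 15.2 tilt 0.05 gap 1.0 grip 0.0 F [-0.3  0.8  0.7] q [-0.569  0.733  2.071  0.     0.339  0.737] -> d cm [ 0.15 -0.09 -0.03]
```

View pics/g1.png

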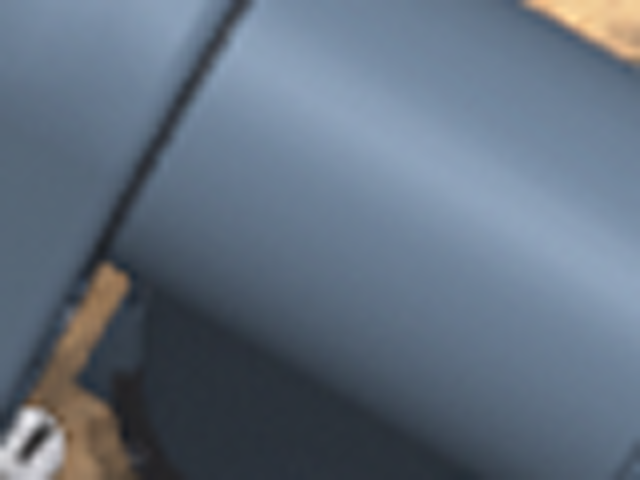

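The view is hidden by the arm. The pose matches the measurement, so I'll close.

```bash
python3 -m inch '[{"dx":0.12,"dy":-0.1,"dz":0,"wx":0,"wy":0,"wz":0},{"dx":0,"dy":0,"dz":0,"wx":0,"wy":0,"wz":0},{"dx":0,"dy":0,"dz":0,"wx":0,"wy":0,"wz":0},{"dx":0,"dy":0,"dz":0,"wx":0,"wy":0,"wz":0},{"dx":0,"dy":0,"dz":0,"wx":0,"wy":0,"wz":0},{"dx":0,"dy":0,"dz":0,"wx":0,"wy":0,"wz":0},{"dx":0,"dy":0,"dz":0,"wx":0,"wy":0,"wz":0},{"dx":0,"dy":0,"dz":0,"wx":0,"wy":0,"wz":0}]' 0 50
python3 -c "
from h import *
to(.411,-.129,.080)"
```

```text
t: 3.1
tcp_pos: [0.4109, -0.129, 0.0807]
tool_rot: [0.991, 0.132, 0.001, 0.001]
force: [0.1, -0.1, 6.4]
finger_gap: 0.319
gripper_force: 48.7
t 3.1 tcp [ 0.4109 -0.129   0.0807] yaw 15.1 tilt 0.09 gap 0.319 grip 48.7 F [ 0.1 -0.1  6.4] q [-0.565  0.731  2.07   0.     0.339  0.741] -> d cm [ 0.01 -0.    0.07]
```

```bash
python3 -m inch '[{"dx":0,"dy":0,"dz":-2,"wx":0,"wy":0,"wz":0},{"dx":0,"dy":0,"dz":-4,"wx":0,"wy":0,"wz":-9.5},{"dx":0,"dy":0,"dz":-4,"wx":0,"wy":0,"wz":-9.5},{"dx":0,"dy":0,"dz":-4,"wx":0,"wy":0,"wz":-9.5},{"dx":0,"dy":0,"dz":-4,"wx":0,"wy":0,"wz":-9.5},{"dx":0,"dy":0,"dz":-4,"wx":0,"wy":0,"wz":-9.5},{"dx":0,"dy":0,"dz":-4,"wx":0,"wy":0,"wz":-9.5},{"dx":0,"dy":0,"dz":-3,"wx":0,"wy":0,"wz":-9.5},{"dx":0,"dy":0,"dz":-2,"wx":0,"wy":0,"wz":-9.5},{"dx":0,"dy":0,"dz":-1,"wx":0,"wy":0,"wz":-9.2}]' 0 50
python3 -c "
from h import *
to(.4058,.3418,.3)"
```

```text
t: 4.35
tcp_pos: [0.4103, -0.1286, 0.401]
tool_rot: [0.638, 0.77, 0.0, 0.001]
force: [-0.1, 0.3, -0.7]
finger_gap: 0.312
gripper_force: 49.4
t 4.35 tcp [ 0.4103 -0.1286  0.401 ] yaw 100.7 tilt 0.08 gap 0.312 grip 49.4 F [-0.1  0.3 -0.7] q [-0.565  0.135  1.756  0.     1.249 -0.751] -> d cm [46.31  8.26 10.06]
```

```bash
python3 -m inch '[{"dx":4.6,"dy":0.83,"dz":0,"wx":0,"wy":0,"wz":0},{"dx":4.6,"dy":0.83,"dz":0,"wx":0,"wy":0,"wz":0},{"dx":4.6,"dy":0.83,"dz":0,"wx":0,"wy":0,"wz":0},{"dx":4.6,"dy":0.83,"dz":0,"wx":0,"wy":0,"wz":0},{"dx":4.6,"dy":0.83,"dz":0,"wx":0,"wy":0,"wz":0},{"dx":4.6,"dy":0.83,"dz":0,"wx":0,"wy":0,"wz":0},{"dx":4.6,"dy":0.83,"dz":2.5,"wx":0,"wy":0,"wz":0},{"dx":4.6,"dy":0.83,"dz":4,"wx":0,"wy":0,"wz":0},{"dx":4.6,"dy":0.83,"dz":4,"wx":0,"wy":0,"wz":0},{"dx":4.9,"dy":0.8,"dz":4,"wx":0,"wy":0,"wz":0}]' 0 50
python3 -m inch '[{"dx":0,"dy":0,"dz":4,"wx":0,"wy":0,"wz":0},{"dx":0,"dy":0,"dz":3,"wx":0,"wy":0,"wz":0},{"dx":0,"dy":0,"dz":1.5,"wx":0,"wy":0,"wz":0},{"dx":0,"dy":0,"dz":0,"wx":0,"wy":0,"wz":0}]' 0 50
python3 - <<'E'
from h import *
to(.4058,.3418,.097)
print(pix("top",[[.4058,.3418,.046]]),pix("side",[[.4058,.3418,.046]]))
crop("side",190,270,80,100,6,"p1s");crop("top",150,210,80,60,6,"p1t")
cv2.imwrite("pics/p1.png",np.hstack([cv2.imread("pics/p1s.png")[:360],cv2.imread("pics/p1t.png")])[:,:800] if 0 else cv2.resize(np.hstack([cv2.imread("pics/p1s.png")[:360],cv2.imread("pics/p1t.png")]),(800,300)))
E
```

```text
t: 5.6
tcp_pos: [0.408, 0.3418, 0.2543]
tool_rot: [0.64, 0.768, -0.0, 0.0]
force: [0.9, 0.5, -0.5]
finger_gap: 0.314
gripper_force: 49.4
t: 6.1
tcp_pos: [0.4082, 0.3401, 0.17]
tool_rot: [0.64, 0.768, -0.001, -0.0]
force: [0.6, 0.3, -0.9]
finger_gap: 0.316
gripper_force: 49.4
t 6.1 tcp [0.4082 0.3401 0.17  ] yaw 100.4 tilt 0.13 gap 0.316 grip 49.4 F [ 0.6  0.3 -0.9] q [0.484 0.606 1.781 0.    0.757 0.303] -> d cm [ 0.21 -0.19  7.3 ]
[[182.81618188 246.90063565]] [[227.72943294 339.6108556 ]]
```

View pics/p1.png

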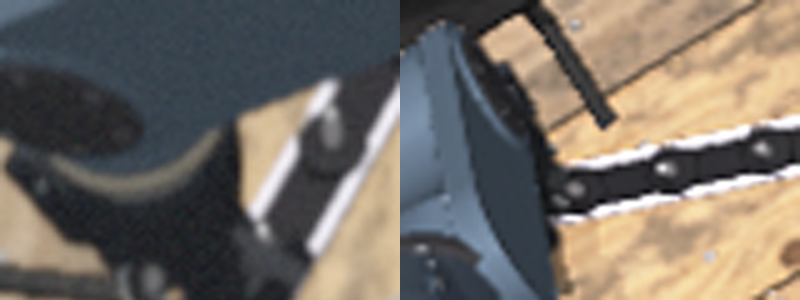

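The arm hides the socket, but the visible post d in the top view sits at (183,248), matching the prediction. I'll lower step by step with force checks.

```bash
python3 -m inch '[{"dx":0.2,"dy":-0.2,"dz":2.5,"wx":0,"wy":0,"wz":0},{"dx":0,"dy":0,"dz":1,"wx":0,"wy":0,"wz":0},{"dx":0,"dy":0,"dz":1,"wx":0,"wy":0,"wz":0},{"dx":0,"dy":0,"dz":0.7,"wx":0,"wy":0,"wz":0},{"dx":0,"dy":0,"dz":0.3,"wx":0,"wy":0,"wz":0}]' 0 50
python3 -c "
from h import *
to(.4058,.3418,.0967)"
```

```text
t: 6.82
tcp_pos: [0.4064, 0.3421, 0.1155]
tool_rot: [0.64, 0.768, -0.0, -0.0]
force: [-0.2, 0.1, -1.3]
finger_gap: 0.312
gripper_force: 49.4
t 6.83 tcp [0.4064 0.3421 0.1155] yaw 100.4 tilt 0.0 gap 0.312 grip 49.4 F [-0.2  0.1 -1.3] q [0.489 0.703 1.806 0.    0.633 0.308] -> d cm [-0.02 -0.07  1.88]
```

```bash
python3 -m inch '[{"dx":0,"dy":0,"dz":0.7,"wx":0,"wy":0,"wz":0},{"dx":0,"dy":0,"dz":0.6,"wx":0,"wy":0,"wz":0},{"dx":0,"dy":0,"dz":0.3,"wx":0,"wy":0,"wz":0},{"dx":0,"dy":0,"dz":0.2,"wx":0,"wy":0,"wz":0},{"dx":0,"dy":0,"dz":0,"wx":0,"wy":0,"wz":0}]' 0 50
python3 -c "
from h import *
to(.4058,.3418,.0967)"
```

```text
t: 7.45
tcp_pos: [0.4063, 0.3421, 0.0976]
tool_rot: [0.64, 0.768, -0.0, -0.0]
force: [0.7, -0.9, -1.3]
finger_gap: 0.315
gripper_force: 49.4
t 7.45 tcp [0.4063 0.3421 0.0976] yaw 100.4 tilt 0.01 gap 0.315 grip 49.4 F [ 0.7 -0.9 -1.3] q [0.489 0.736 1.811 0.    0.595 0.308] -> d cm [-0.02 -0.06  0.09]
```

```bash
python3 -m inch '[{"dx":0,"dy":0,"dz":0.15,"wx":0,"wy":0,"wz":0},{"dx":0,"dy":0,"dz":0,"wx":0,"wy":0,"wz":0}]' 0 50
python3 -m inch '[{"dx":0,"dy":0,"dz":0,"wx":0,"wy":0,"wz":0},{"dx":0,"dy":0,"dz":0,"wx":0,"wy":0,"wz":0},{"dx":0,"dy":0,"dz":0,"wx":0,"wy":0,"wz":0},{"dx":0,"dy":0,"dz":0,"wx":0,"wy":0,"wz":0},{"dx":0,"dy":0,"dz":-1,"wx":0,"wy":0,"wz":0},{"dx":0,"dy":0,"dz":-4,"wx":0,"wy":0,"wz":0},{"dx":0,"dy":0,"dz":-5.5,"wx":0,"wy":0,"wz":0},{"dx":0,"dy":0,"dz":-6,"wx":0,"wy":0,"wz":0},{"dx":0,"dy":0,"dz":-6,"wx":0,"wy":0,"wz":0},{"dx":0,"dy":0,"dz":-6,"wx":0,"wy":0,"wz":0}]' 1 50
python3 -c "
from h import *
to(.574,-.407,.30)"
```

```text
t: 7.7
tcp_pos: [0.4065, 0.3423, 0.0967]
tool_rot: [0.64, 0.768, 0.0, 0.0]
force: [-0.6, -0.9, 2.7]
finger_gap: 0.319
gripper_force: 49.8
t: 8.95
tcp_pos: [0.4057, 0.3418, 0.384]
tool_rot: [0.64, 0.768, 0.0, 0.0]
force: [1.5, -0.8, -0.4]
finger_gap: 1.004
gripper_force: 0.0
t 8.95 tcp [0.4057 0.3418 0.384 ] yaw 100.4 tilt 0.06 gap 1.004 grip 0.0 F [ 1.5 -0.8 -0.4] q [0.489 0.309 1.566 0.    1.266 0.308] -> d cm [-76.69   3.07   8.38]
```

```bash
python3 -m inch '[{"dx":-5.9,"dy":0.24,"dz":-1,"wx":0,"wy":0,"wz":0},{"dx":-5.9,"dy":0.24,"dz":0,"wx":0,"wy":0,"wz":0},{"dx":-5.9,"dy":0.24,"dz":0,"wx":0,"wy":0,"wz":0},{"dx":-5.9,"dy":0.24,"dz":0,"wx":0,"wy":0,"wz":0},{"dx":-5.9,"dy":0.24,"dz":0,"wx":0,"wy":0,"wz":0},{"dx":-5.9,"dy":0.24,"dz":0,"wx":0,"wy":0,"wz":0},{"dx":-5.9,"dy":0.24,"dz":0,"wx":0,"wy":0,"wz":0},{"dx":-5.9,"dy":0.24,"dz":0,"wx":0,"wy":0,"wz":0},{"dx":-5.9,"dy":0.24,"dz":0,"wx":0,"wy":0,"wz":0},{"dx":-5.9,"dy":0.24,"dz":0,"wx":0,"wy":0,"wz":0}]' 1 50
python3 -m inch '[{"dx":-5.9,"dy":0.24,"dz":0,"wx":0,"wy":0,"wz":0},{"dx":-5.9,"dy":0.24,"dz":0,"wx":0,"wy":0,"wz":0},{"dx":-5.9,"dy":0.24,"dz":1,"wx":0,"wy":0,"wz":0},{"dx":0,"dy":0,"dz":4,"wx":0,"wy":0,"wz":-10},{"dx":0,"dy":0,"dz":4,"wx":0,"wy":0,"wz":-10},{"dx":0,"dy":0,"dz":4,"wx":0,"wy":0,"wz":0}]' 1 50
python3 - <<'E'
from h import *
to(.574,-.407,.084)
crop("top",150,215,80,57,10,"r1")
E
```

```text
t: 10.2
tcp_pos: [0.5359, -0.2356, 0.3919]
tool_rot: [0.64, 0.768, 0.0, 0.0]
force: [1.0, 1.1, 0.2]
finger_gap: 1.002
gripper_force: 0.0
t: 10.95
tcp_pos: [0.5747, -0.4068, 0.2605]
tool_rot: [0.497, 0.868, 0.0, 0.0]
force: [0.3, -0.2, 0.0]
finger_gap: 0.999
gripper_force: 0.0
t 10.95 tcp [ 0.5747 -0.4068  0.2605] yaw 120.4 tilt 0.0 gap 0.999 grip 0.0 F [ 0.3 -0.2  0. ] q [-0.774  0.681  1.255  0.     1.205 -1.305] -> d cm [ 1.000e-02 -7.000e-02  1.765e+01]
```

View pics/r1.png

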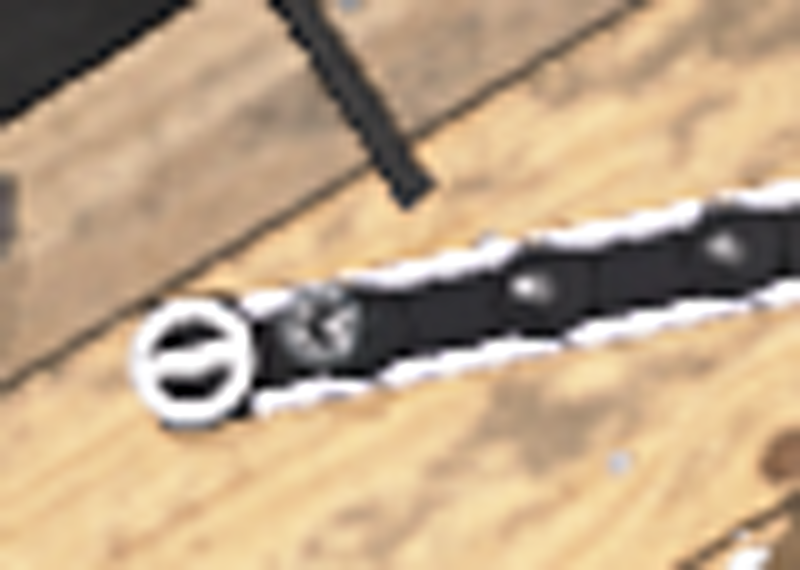

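Socket 1 stands on post d at crop (320,325), next to the ring (190,360). Now down onto socket 2.

```bash
python3 -m inch '[{"dx":0,"dy":-0.07,"dz":5,"wx":0,"wy":0,"wz":0},{"dx":0,"dy":0,"dz":5,"wx":0,"wy":0,"wz":0},{"dx":0,"dy":0,"dz":4,"wx":0,"wy":0,"wz":0},{"dx":0,"dy":0,"dz":2.3,"wx":0,"wy":0,"wz":0},{"dx":0,"dy":0,"dz":1,"wx":0,"wy":0,"wz":0},{"dx":0,"dy":0,"dz":0,"wx":0,"wy":0,"wz":0}]' 1 50
python3 -c "
from h import *
to(.574,-.407,.087)"
python3 -m inch '[{"dx":0,"dy":0,"dz":0,"wx":0,"wy":0,"wz":0},{"dx":0,"dy":0,"dz":0,"wx":0,"wy":0,"wz":0},{"dx":0,"dy":0,"dz":0,"wx":0,"wy":0,"wz":0},{"dx":0,"dy":0,"dz":0,"wx":0,"wy":0,"wz":0},{"dx":0,"dy":0,"dz":0,"wx":0,"wy":0,"wz":0},{"dx":0,"dy":0,"dz":0,"wx":0,"wy":0,"wz":0},{"dx":0,"dy":0,"dz":0,"wx":0,"wy":0,"wz":0}]' 0 60
python3 -c "
from h import *
to(.574,-.407,.087)"
```

```text
t: 11.75
tcp_pos: [0.5749, -0.4074, 0.0889]
tool_rot: [0.497, 0.868, -0.0, 0.0]
force: [0.8, 0.6, -0.6]
finger_gap: 0.998
gripper_force: 0.0
t 11.75 tcp [ 0.5749 -0.4074  0.0889] yaw 120.4 tilt 0.05 gap 0.998 grip 0.0 F [ 0.8  0.6 -0.6] q [-0.775  0.891  1.343 -0.     0.907 -1.305] -> d cm [ 0.08 -0.06  0.19]
t: 12.62
tcp_pos: [0.575, -0.4076, 0.0896]
tool_rot: [0.497, 0.868, -0.0, 0.001]
force: [-0.7, -0.3, 6.2]
finger_gap: 0.412
gripper_force: 60.6
t 12.62 tcp [ 0.575  -0.4076  0.0896] yaw 120.4 tilt 0.13 gap 0.412 grip 60.6 F [-0.7 -0.3  6.2] q [-0.775  0.89   1.343 -0.     0.907 -1.305] -> d cm [ 0.1  -0.06  0.26]
```

```bash
python3 -m inch '[{"dx":0,"dy":0,"dz":-2,"wx":0,"wy":0,"wz":0},{"dx":0,"dy":0,"dz":-4,"wx":0,"wy":0,"wz":0},{"dx":0,"dy":0,"dz":-5,"wx":0,"wy":0,"wz":0},{"dx":0,"dy":0,"dz":-5,"wx":0,"wy":0,"wz":0},{"dx":0,"dy":0,"dz":-5,"wx":0,"wy":0,"wz":0},{"dx":0,"dy":0,"dz":-5,"wx":0,"wy":0,"wz":7},{"dx":0,"dy":0,"dz":-4,"wx":0,"wy":0,"wz":7},{"dx":0,"dy":0,"dz":-2,"wx":0,"wy":0,"wz":6},{"dx":0,"dy":0,"dz":0,"wx":0,"wy":0,"wz":0}]' 0 60
python3 -c "
from h import *
to(.4176,.2768,.4)"
```

```text
t: 13.75
tcp_pos: [0.5746, -0.407, 0.4109]
tool_rot: [0.64, 0.769, -0.0, 0.002]
force: [-0.6, -0.3, -2.2]
finger_gap: 0.411
gripper_force: 60.2
t 13.75 tcp [ 0.5746 -0.407   0.4109] yaw 100.4 tilt 0.25 gap 0.411 grip 60.2 F [-0.6 -0.3 -2.2] q [-0.775  0.557  1.077  0.     1.504 -0.957] -> d cm [70.1  -3.05  0.84]
```

```bash
python3 -m inch '[{"dx":5,"dy":-0.22,"dz":0,"wx":0,"wy":0,"wz":0},{"dx":5,"dy":-0.22,"dz":0,"wx":0,"wy":0,"wz":0},{"dx":5,"dy":-0.22,"dz":0,"wx":0,"wy":0,"wz":0},{"dx":5,"dy":-0.22,"dz":0,"wx":0,"wy":0,"wz":0},{"dx":5,"dy":-0.22,"dz":0,"wx":0,"wy":0,"wz":0},{"dx":5,"dy":-0.22,"dz":0,"wx":0,"wy":0,"wz":0},{"dx":5,"dy":-0.22,"dz":0,"wx":0,"wy":0,"wz":0},{"dx":5,"dy":-0.22,"dz":0,"wx":0,"wy":0,"wz":0},{"dx":5,"dy":-0.22,"dz":0,"wx":0,"wy":0,"wz":0},{"dx":5,"dy":-0.22,"dz":0,"wx":0,"wy":0,"wz":0}]' 0 60
python3 -m inch '[{"dx":5,"dy":-0.22,"dz":0,"wx":0,"wy":0,"wz":0},{"dx":5,"dy":-0.22,"dz":0,"wx":0,"wy":0,"wz":0},{"dx":5,"dy":-0.22,"dz":3,"wx":0,"wy":0,"wz":0},{"dx":5,"dy":-0.22,"dz":4,"wx":0,"wy":0,"wz":0},{"dx":0,"dy":0,"dz":5,"wx":0,"wy":0,"wz":0},{"dx":0,"dy":0,"dz":5,"wx":0,"wy":0,"wz":0},{"dx":0,"dy":0,"dz":4,"wx":0,"wy":0,"wz":0},{"dx":0,"dy":0,"dz":2,"wx":0,"wy":0,"wz":0},{"dx":0,"dy":0,"dz":0,"wx":0,"wy":0,"wz":0}]' 0 60
python3 -c "
from h import *
to(.4176,.2768,.125)"
```

```text
t: 15.0
tcp_pos: [0.4612, 0.0824, 0.4068]
tool_rot: [0.64, 0.769, -0.001, -0.001]
force: [0.7, -0.3, -1.8]
finger_gap: 0.409
gripper_force: 60.2
t: 16.12
tcp_pos: [0.4165, 0.274, 0.1769]
tool_rot: [0.64, 0.769, -0.003, -0.002]
force: [0.0, -0.6, -2.0]
finger_gap: 0.409
gripper_force: 60.3
t 16.12 tcp [0.4165 0.274  0.1769] yaw 100.4 tilt 0.39 gap 0.409 grip 60.3 F [ 0.  -0.6 -2. ] q [0.357 0.565 1.856 0.    0.727 0.175] -> d cm [0.26 0.19 5.19]
```

```bash
python3 -m inch '[{"dx":0.25,"dy":0.17,"dz":2.5,"wx":0,"wy":0,"wz":0},{"dx":0,"dy":0,"dz":1,"wx":0,"wy":0,"wz":0},{"dx":0,"dy":0,"dz":1,"wx":0,"wy":0,"wz":0},{"dx":0,"dy":0,"dz":0.7,"wx":0,"wy":0,"wz":0},{"dx":0,"dy":0,"dz":0,"wx":0,"wy":0,"wz":0}]' 0 60
python3 -c "
from h import *
to(.4176,.2768,.1056)"
```

```text
t: 16.75
tcp_pos: [0.4196, 0.2774, 0.127]
tool_rot: [0.64, 0.768, -0.0, -0.0]
force: [0.4, 0.5, -1.3]
finger_gap: 0.413
gripper_force: 60.3
t 16.75 tcp [0.4196 0.2774 0.127 ] yaw 100.4 tilt 0.03 gap 0.413 grip 60.3 F [ 0.4  0.5 -1.3] q [0.362 0.662 1.874 0.    0.607 0.181] -> d cm [-0.03 -0.2   2.14]
```

```bash
python3 -m inch '[{"dx":0,"dy":-0.15,"dz":0.7,"wx":0,"wy":0,"wz":0},{"dx":0,"dy":0,"dz":0.6,"wx":0,"wy":0,"wz":0},{"dx":0,"dy":0,"dz":0.4,"wx":0,"wy":0,"wz":0},{"dx":0,"dy":0,"dz":0.3,"wx":0,"wy":0,"wz":0},{"dx":0,"dy":0,"dz":0.1,"wx":0,"wy":0,"wz":0},{"dx":0,"dy":0,"dz":0,"wx":0,"wy":0,"wz":0}]' 0 60
python3 -c "
from h import *
to(.4176,.2768,.1056)"
```

```text
t: 17.5
tcp_pos: [0.4182, 0.2773, 0.1062]
tool_rot: [0.64, 0.768, 0.0, -0.0]
force: [-0.2, -0.4, -2.3]
finger_gap: 0.411
gripper_force: 60.3
t 17.5 tcp [0.4182 0.2773 0.1062] yaw 100.4 tilt 0.0 gap 0.411 grip 60.3 F [-0.2 -0.4 -2.3] q [0.362 0.702 1.884 0.    0.556 0.181] -> d cm [-0.04 -0.07  0.06]
```

```bash
python3 -m inch '[{"dx":0,"dy":0,"dz":0.15,"wx":0,"wy":0,"wz":0},{"dx":0,"dy":0,"dz":0,"wx":0,"wy":0,"wz":0}]' 0 60
python3 -m inch '[{"dx":0,"dy":0,"dz":0,"wx":0,"wy":0,"wz":0},{"dx":0,"dy":0,"dz":0,"wx":0,"wy":0,"wz":0},{"dx":0,"dy":0,"dz":0,"wx":0,"wy":0,"wz":0},{"dx":0,"dy":0,"dz":0,"wx":0,"wy":0,"wz":0},{"dx":0,"dy":0,"dz":-1,"wx":0,"wy":0,"wz":0},{"dx":0,"dy":0,"dz":-4,"wx":0,"wy":0,"wz":0},{"dx":0,"dy":0,"dz":-6,"wx":0,"wy":0,"wz":0},{"dx":0,"dy":0,"dz":-6,"wx":0,"wy":0,"wz":0},{"dx":0,"dy":0,"dz":-6,"wx":0,"wy":0,"wz":0},{"dx":0,"dy":0,"dz":-6,"wx":0,"wy":0,"wz":0}]' 1 50
python3 - <<'E'
from h import *
to(.6134,-.2915,.4)
D=np.array([[.528,1.433,.3036,.6245],[.537,2.036,.1637,.4306],[.733,2.071,.0797,.430],[.135,1.756,.401,.430],[.557,1.077,.4109,.704],[.891,1.343,.0889,.7044]])
a,b=D[:,0],D[:,0]+D[:,1]; r=np.sqrt(D[:,3]**2-.111**2); o=np.ones(6);Z=0*o
A=np.vstack([np.c_[o,Z,np.sin(a),np.sin(b),np.cos(b)],np.c_[Z,o,np.cos(a),np.cos(b),-np.sin(b)]])
print(np.linalg.lstsq(A,np.r_[r,D[:,2]],rcond=None)[:2])
E
```

```text
t: 17.75
tcp_pos: [0.4184, 0.2774, 0.1056]
tool_rot: [0.64, 0.768, 0.0, 0.0]
force: [-0.9, -1.0, 3.9]
finger_gap: 0.412
gripper_force: 61.1
t: 19.0
tcp_pos: [0.4174, 0.277, 0.3975]
tool_rot: [0.64, 0.768, 0.0, 0.0]
force: [0.9, 0.3, -0.5]
finger_gap: 1.002
gripper_force: 0.0
t 19.0 tcp [0.4174 0.277  0.3975] yaw 100.4 tilt 0.05 gap 1.002 grip 0.0 F [ 0.9  0.3 -0.5] q [0.362 0.251 1.612 0.    1.277 0.181] -> d cm [-59.45   9.04  -0.26]
(array([3.83126023e-04, 5.08865070e-02, 5.87140127e-01, 3.91893730e-01,
       1.13999695e-01]), array([9.40137743e-07]))
```

```bash
python3 -m inch '[{"dx":-5.9,"dy":0.9,"dz":-1,"wx":0,"wy":0,"wz":0},{"dx":-5.9,"dy":0.9,"dz":0,"wx":0,"wy":0,"wz":0},{"dx":-5.9,"dy":0.9,"dz":0,"wx":0,"wy":0,"wz":0},{"dx":-5.9,"dy":0.9,"dz":0,"wx":0,"wy":0,"wz":0},{"dx":-5.9,"dy":0.9,"dz":0,"wx":0,"wy":0,"wz":0},{"dx":-5.9,"dy":0.9,"dz":0,"wx":0,"wy":0,"wz":0},{"dx":-5.9,"dy":0.9,"dz":0,"wx":0,"wy":0,"wz":0},{"dx":-5.9,"dy":0.9,"dz":0,"wx":0,"wy":0,"wz":0},{"dx":-5.9,"dy":0.9,"dz":0,"wx":0,"wy":0,"wz":0},{"dx":-6.1,"dy":0.9,"dz":0,"wx":0,"wy":0,"wz":0}]' 1 50
python3 -m inch '[{"dx":0,"dy":0,"dz":0,"wx":0,"wy":0,"wz":9.4},{"dx":0,"dy":0,"dz":0,"wx":0,"wy":0,"wz":9.4},{"dx":0,"dy":0,"dz":1,"wx":0,"wy":0,"wz":9.4},{"dx":0,"dy":0,"dz":2,"wx":0,"wy":0,"wz":9.4},{"dx":0,"dy":0,"dz":2,"wx":0,"wy":0,"wz":9.4},{"dx":0,"dy":0,"dz":3,"wx":0,"wy":0,"wz":9.4},{"dx":0,"dy":0,"dz":3,"wx":0,"wy":0,"wz":9.4},{"dx":0,"dy":0,"dz":3,"wx":0,"wy":0,"wz":9.4},{"dx":0,"dy":0,"dz":0,"wx":0,"wy":0,"wz":0}]' 1 50
python3 - <<'E'
from h import *
to(.6134,-.2915,.089)
a=cv2.resize(eyes.snapshot("side")[:,:,::-1],(560,420)); b=eyes.snapshot("top")[:,:,::-1]
cv2.imwrite("pics/hov.png",np.hstack([a[0:420,120:520],b[0:420,160:560]]))
print(pix("top",[[.55,-.20,.255],[.6134,-.2915,.26]])-[160,0],pix("side",[[.55,-.20,.255],[.6134,-.2915,.26]])-[120,0])
E
```

```text
t: 20.25
tcp_pos: [0.6133, -0.2903, 0.4053]
tool_rot: [0.64, 0.768, 0.0, 0.0]
force: [0.3, -0.6, 1.3]
finger_gap: 0.998
gripper_force: 0.0
t: 21.38
tcp_pos: [0.6117, -0.2878, 0.2623]
tool_rot: [0.976, 0.219, -0.002, -0.002]
force: [-0.8, -0.2, 0.0]
finger_gap: 1.001
gripper_force: 0.0
t 21.38 tcp [ 0.6117 -0.2878  0.2623] yaw 25.3 tilt 0.39 gap 1.001 grip 0.0 F [-0.8 -0.2  0. ] q [-0.605  0.643  1.33   0.     1.175  0.525] -> d cm [ 0.05  0.51 17.33]
[[190.58869678 187.18221588]
 [221.35419932 164.33356548]] [[197.19538738 106.80074259]
 [196.86428531  76.26434002]]
```

View pics/hov.png

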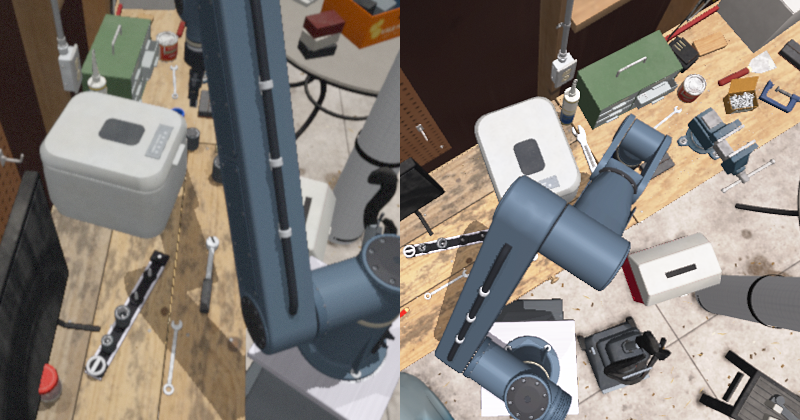

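Run:
```python
from h import *
for z in (.1,.15,.2,.25,.3): print(z,world("top",410*.7,567*.7,z)[:2].round(3),world("side",740*.7,373*.7,z)[:2].round(3))
```

```text
0.1 [-0.066  0.005] [-0.029 -0.193]
0.15 [-0.052  0.004] [-0.024 -0.153]
0.2 [-0.038  0.003] [-0.019 -0.113]
0.25 [-0.024  0.002] [-0.013 -0.073]
0.3 [-0.01   0.001] [-0.008 -0.033]
```

Side: sockets 1 and 2 are seated on the rail, at about (108,338) and (122,312). Top: the forearm passes above and to the right of the bread maker's corner at (590,187). From the fitted geometry it clears that corner by about 10 cm in height at the grasp. Descending.

```bash
python3 -m inch '[{"dx":0,"dy":0,"dz":0,"wx":0,"wy":0,"wz":0}]' 1 50
python3 -c "
from h import *
to(.6134,-.2915,.09)"
python3 -m inch '[{"dx":0.05,"dy":0.3,"dz":5,"wx":0,"wy":0,"wz":0},{"dx":0,"dy":0,"dz":5,"wx":0,"wy":0,"wz":0},{"dx":0,"dy":0,"dz":3,"wx":0,"wy":0,"wz":0},{"dx":0,"dy":0,"dz":0,"wx":0,"wy":0,"wz":0},{"dx":0,"dy":0,"dz":0,"wx":0,"wy":0,"wz":0}]' 1 50
python3 -c "
from h import *
to(.6134,-.2915,.09)"
```

```text
t: 21.6
tcp_pos: [0.6141, -0.2893, 0.2668]
tool_rot: [0.976, 0.219, 0.001, 0.001]
force: [0.3, -0.5, 0.1]
finger_gap: 1.003
gripper_force: 0.0
t 21.6 tcp [ 0.6141 -0.2893  0.2668] yaw 25.3 tilt 0.21 gap 1.003 grip 0.0 F [ 0.3 -0.5  0.1] q [-0.605  0.639  1.325  0.     1.174  0.525] -> d cm [-0.18  0.11 17.68]
t: 22.22
tcp_pos: [0.6163, -0.2922, 0.1369]
tool_rot: [0.976, 0.218, 0.001, 0.001]
force: [0.2, -0.5, -0.5]
finger_gap: 1.001
gripper_force: 0.0
t 22.23 tcp [ 0.6163 -0.2922  0.1369] yaw 25.2 tilt 0.23 gap 1.001 grip 0.0 F [ 0.2 -0.5 -0.5] q [-0.606  0.801  1.398  0.     0.939  0.525] -> d cm [-0.24 -0.2   4.69]
```

```bash
python3 -m inch '[{"dx":-0.22,"dy":-0.18,"dz":2.5,"wx":0,"wy":0,"wz":0},{"dx":0,"dy":0,"dz":1.5,"wx":0,"wy":0,"wz":0},{"dx":0,"dy":0,"dz":0.6,"wx":0,"wy":0,"wz":0},{"dx":0,"dy":0,"dz":0,"wx":0,"wy":0,"wz":0}]' 1 50
python3 -c "
from h import *
to(.6134,-.2915,.09)"
python3 -m inch '[{"dx":0,"dy":0,"dz":0,"wx":0,"wy":0,"wz":0},{"dx":0,"dy":0,"dz":0,"wx":0,"wy":0,"wz":0},{"dx":0,"dy":0,"dz":0,"wx":0,"wy":0,"wz":0},{"dx":0,"dy":0,"dz":0,"wx":0,"wy":0,"wz":0},{"dx":0,"dy":0,"dz":0,"wx":0,"wy":0,"wz":0},{"dx":0,"dy":0,"dz":0,"wx":0,"wy":0,"wz":0},{"dx":0,"dy":0,"dz":0,"wx":0,"wy":0,"wz":0}]' 0 70
python3 -c "
from h import *
to(.6134,-.2915,.09)"
```

```text
t: 22.72
tcp_pos: [0.6126, -0.2908, 0.089]
tool_rot: [0.976, 0.218, 0.0, 0.0]
force: [-0.0, 0.3, 0.4]
finger_gap: 0.996
gripper_force: 0.0
t 22.73 tcp [ 0.6126 -0.2908  0.089 ] yaw 25.2 tilt 0.03 gap 0.996 grip 0.0 F [-0.   0.3  0.4] q [-0.608  0.865  1.42   0.     0.857  0.524] -> d cm [ 0.04  0.1  -0.1 ]
t: 23.6
tcp_pos: [0.6134, -0.2918, 0.0902]
tool_rot: [0.976, 0.218, 0.001, 0.002]
force: [0.7, -1.3, 5.6]
finger_gap: 0.522
gripper_force: 71.4
t 23.6 tcp [ 0.6134 -0.2918  0.0902] yaw 25.2 tilt 0.24 gap 0.522 grip 71.4 F [ 0.7 -1.3  5.6] q [-0.608  0.863  1.418 -0.     0.856  0.524] -> d cm [ 0.01 -0.03  0.02]
```

```bash
python3 -m inch '[{"dx":0,"dy":0,"dz":-2,"wx":0,"wy":0,"wz":0},{"dx":0,"dy":0,"dz":-4,"wx":0,"wy":0,"wz":0},{"dx":0,"dy":0,"dz":-5,"wx":0,"wy":0,"wz":-8},{"dx":0,"dy":0,"dz":-5,"wx":0,"wy":0,"wz":-10},{"dx":0,"dy":0,"dz":-5,"wx":0,"wy":0,"wz":-10},{"dx":0,"dy":0,"dz":-5,"wx":0,"wy":0,"wz":-10},{"dx":0,"dy":0,"dz":-4,"wx":0,"wy":0,"wz":-10},{"dx":0,"dy":0,"dz":-2,"wx":0,"wy":0,"wz":-10},{"dx":0,"dy":0,"dz":0,"wx":0,"wy":0,"wz":-10},{"dx":0,"dy":0,"dz":0,"wx":0,"wy":0,"wz":-7}]' 0 70
python3 -m inch '[{"dx":0,"dy":0,"dz":0,"wx":0,"wy":0,"wz":0}]' 0 70
python3 -c "
from h import *
to(.4294,.2119,.40)"
```

```text
t: 24.85
tcp_pos: [0.6113, -0.2896, 0.4087]
tool_rot: [0.64, 0.768, 0.0, -0.001]
force: [0.5, 0.9, -2.0]
finger_gap: 0.525
gripper_force: 72.1
t: 24.98
tcp_pos: [0.6115, -0.2898, 0.4082]
tool_rot: [0.642, 0.767, 0.0, -0.001]
force: [0.0, 0.3, -2.8]
finger_gap: 0.527
gripper_force: 72.1
t 24.98 tcp [ 0.6115 -0.2898  0.4082] yaw 100.1 tilt 0.17 gap 0.527 grip 72.1 F [ 0.   0.3 -2.8] q [-0.607  0.516  1.157  0.     1.472 -0.784] -> d cm [52.58 -9.12  0.96]
```

```bash
python3 -m inch '[{"dx":4.8,"dy":-0.83,"dz":0,"wx":0,"wy":0,"wz":0},{"dx":4.8,"dy":-0.83,"dz":0,"wx":0,"wy":0,"wz":0},{"dx":4.8,"dy":-0.83,"dz":0,"wx":0,"wy":0,"wz":0},{"dx":4.8,"dy":-0.83,"dz":0,"wx":0,"wy":0,"wz":0},{"dx":4.8,"dy":-0.83,"dz":0,"wx":0,"wy":0,"wz":0},{"dx":4.8,"dy":-0.83,"dz":0,"wx":0,"wy":0,"wz":0},{"dx":4.8,"dy":-0.83,"dz":0,"wx":0,"wy":0,"wz":0},{"dx":4.8,"dy":-0.83,"dz":0,"wx":0,"wy":0,"wz":0},{"dx":4.8,"dy":-0.83,"dz":0,"wx":0,"wy":0,"wz":0},{"dx":4.8,"dy":-0.83,"dz":0,"wx":0,"wy":0,"wz":0}]' 0 70
python3 -m inch '[{"dx":4.6,"dy":-0.8,"dz":2,"wx":0,"wy":0,"wz":0},{"dx":0,"dy":0,"dz":4,"wx":0,"wy":0,"wz":0},{"dx":0,"dy":0,"dz":5,"wx":0,"wy":0,"wz":0},{"dx":0,"dy":0,"dz":5,"wx":0,"wy":0,"wz":0},{"dx":0,"dy":0,"dz":4,"wx":0,"wy":0,"wz":0},{"dx":0,"dy":0,"dz":2.5,"wx":0,"wy":0,"wz":0},{"dx":0,"dy":0,"dz":0,"wx":0,"wy":0,"wz":0},{"dx":0,"dy":0,"dz":0,"wx":0,"wy":0,"wz":0}]' 0 70
python3 -c "
from h import *
to(.4294,.2119,.127)"
```

```text
t: 26.22
tcp_pos: [0.4444, 0.1685, 0.4088]
tool_rot: [0.643, 0.766, -0.0, -0.0]
force: [0.8, 0.3, -3.6]
finger_gap: 0.524
gripper_force: 72.2
t: 27.22
tcp_pos: [0.4304, 0.2112, 0.1846]
tool_rot: [0.642, 0.767, 0.001, 0.0]
force: [0.1, 0.0, -2.9]
finger_gap: 0.526
gripper_force: 72.3
t 27.23 tcp [0.4304 0.2112 0.1846] yaw 100.1 tilt 0.09 gap 0.526 grip 72.3 F [ 0.1  0.  -2.9] q [0.222 0.533 1.903 0.    0.705 0.046] -> d cm [ 0.09 -0.09  5.76]
```

```bash
python3 -m inch '[{"dx":0.1,"dy":-0.1,"dz":3,"wx":0,"wy":0,"wz":0},{"dx":0,"dy":0,"dz":1,"wx":0,"wy":0,"wz":0},{"dx":0,"dy":0,"dz":1,"wx":0,"wy":0,"wz":0},{"dx":0,"dy":0,"dz":0.8,"wx":0,"wy":0,"wz":0},{"dx":0,"dy":0,"dz":0,"wx":0,"wy":0,"wz":0}]' 0 70
python3 -c "
from h import *
to(.4294,.2119,.106)"
```

```text
t: 27.85
tcp_pos: [0.4286, 0.2118, 0.1255]
tool_rot: [0.642, 0.767, -0.0, -0.0]
force: [0.1, 0.6, -2.1]
finger_gap: 0.528
gripper_force: 72.4
t 27.85 tcp [0.4286 0.2118 0.1255] yaw 100.2 tilt 0.03 gap 0.528 grip 72.4 F [ 0.1  0.6 -2.1] q [0.225 0.649 1.937 0.    0.556 0.047] -> d cm [-0.    0.08  1.95]
```

```bash
python3 -m inch '[{"dx":0,"dy":0.05,"dz":0.7,"wx":0,"wy":0,"wz":0},{"dx":0,"dy":0,"dz":0.6,"wx":0,"wy":0,"wz":0},{"dx":0,"dy":0,"dz":0.4,"wx":0,"wy":0,"wz":0},{"dx":0,"dy":0,"dz":0.2,"wx":0,"wy":0,"wz":0},{"dx":0,"dy":0,"dz":0.1,"wx":0,"wy":0,"wz":0},{"dx":0,"dy":0,"dz":0,"wx":0,"wy":0,"wz":0}]' 0 70
python3 -c "
from h import *
to(.4294,.2119,.106)"
```

```text
t: 28.6
tcp_pos: [0.429, 0.2119, 0.1062]
tool_rot: [0.642, 0.767, 0.0, 0.0]
force: [-1.5, -0.5, 3.0]
finger_gap: 0.531
gripper_force: 73.0
t 28.6 tcp [0.429  0.2119 0.1062] yaw 100.2 tilt 0.01 gap 0.531 grip 73.0 F [-1.5 -0.5  3. ] q [ 0.225  0.689  1.943 -0.     0.509  0.047] -> d cm [-0.    0.04  0.02]
```

```bash
python3 -m inch '[{"dx":0,"dy":0,"dz":0,"wx":0,"wy":0,"wz":0},{"dx":0,"dy":0,"dz":0,"wx":0,"wy":0,"wz":0},{"dx":0,"dy":0,"dz":0,"wx":0,"wy":0,"wz":0},{"dx":0,"dy":0,"dz":0,"wx":0,"wy":0,"wz":0},{"dx":0,"dy":0,"dz":-1,"wx":0,"wy":0,"wz":0},{"dx":0,"dy":0,"dz":-4,"wx":0,"wy":0,"wz":0},{"dx":0,"dy":0,"dz":-6,"wx":0,"wy":0,"wz":0},{"dx":0,"dy":0,"dz":-6,"wx":0,"wy":0,"wz":0},{"dx":0,"dy":0,"dz":-6,"wx":0,"wy":0,"wz":0},{"dx":0,"dy":0,"dz":-6,"wx":0,"wy":0,"wz":0}]' 1 50
python3 -c "
from h import *
to(.477,-.2417,.4)"
```

```text
t: 29.85
tcp_pos: [0.4283, 0.2117, 0.3985]
tool_rot: [0.642, 0.767, 0.0, 0.0]
force: [0.7, 1.4, 0.2]
finger_gap: 0.999
gripper_force: 0.0
t 29.85 tcp [0.4283 0.2117 0.3985] yaw 100.2 tilt 0.06 gap 0.999 grip 0.0 F [0.7 1.4 0.2] q [0.225 0.214 1.661 0.    1.266 0.047] -> d cm [-45.49  -3.21  -0.16]
```

```bash
python3 -m inch '[{"dx":-5,"dy":-0.35,"dz":0,"wx":0,"wy":0,"wz":0},{"dx":-5,"dy":-0.35,"dz":0,"wx":0,"wy":0,"wz":0},{"dx":-5,"dy":-0.35,"dz":0,"wx":0,"wy":0,"wz":0},{"dx":-5,"dy":-0.35,"dz":0,"wx":0,"wy":0,"wz":0},{"dx":-5,"dy":-0.35,"dz":0,"wx":0,"wy":0,"wz":0},{"dx":-5,"dy":-0.35,"dz":0,"wx":0,"wy":0,"wz":0},{"dx":-5,"dy":-0.35,"dz":0,"wx":0,"wy":0,"wz":0},{"dx":-5,"dy":-0.35,"dz":0,"wx":0,"wy":0,"wz":0},{"dx":-5.5,"dy":-0.4,"dz":0,"wx":0,"wy":0,"wz":0},{"dx":0,"dy":0,"dz":4,"wx":0,"wy":0,"wz":0}]' 0.85 50
python3 -m inch '[{"dx":0,"dy":0,"dz":5,"wx":0,"wy":0,"wz":0},{"dx":0,"dy":0,"dz":5,"wx":0,"wy":0,"wz":0},{"dx":0,"dy":0,"dz":5,"wx":0,"wy":0,"wz":0},{"dx":0,"dy":0,"dz":4,"wx":0,"wy":0,"wz":0},{"dx":0,"dy":0,"dz":2,"wx":0,"wy":0,"wz":0},{"dx":0,"dy":0,"dz":0,"wx":0,"wy":0,"wz":0},{"dx":0,"dy":0,"dz":0,"wx":0,"wy":0,"wz":0}]' 0.85 50
python3 - <<'E'
from h import *
to(.477,-.2417,.095)
a=cv2.resize(eyes.snapshot("side")[100:220,280:380,::-1],(500,600),interpolation=2)
b=cv2.resize(eyes.snapshot("top")[215:265,155:270,::-1],(690,300),interpolation=2)[:, 390-390:]
c=np.zeros((600,800,3),np.uint8); c[:,:300]=cv2.resize(a,(300,360))[0:1].mean()*0; c[:360,:300]=cv2.resize(a,(300,360)); c[360:560,:460]=cv2.resize(b,(460,200))
cv2.imwrite("pics/s4.png",c)
E
```

```text
t: 31.1
tcp_pos: [0.4797, -0.2468, 0.3584]
tool_rot: [0.643, 0.766, -0.0, 0.005]
force: [0.5, 0.2, -0.8]
finger_gap: 0.851
gripper_force: 0.0
t: 31.98
tcp_pos: [0.4785, -0.2419, 0.1468]
tool_rot: [0.642, 0.767, 0.0, 0.001]
force: [0.3, 0.6, 1.9]
finger_gap: 0.847
gripper_force: 0.0
t 31.98 tcp [ 0.4785 -0.2419  0.1468] yaw 100.2 tilt 0.1 gap 0.847 grip 0.0 F [0.3 0.6 1.9] q [-0.677  0.65   1.783  0.     0.707 -0.854] -> d cm [ 0.06 -0.15  5.17]
```

View pics/s4.png

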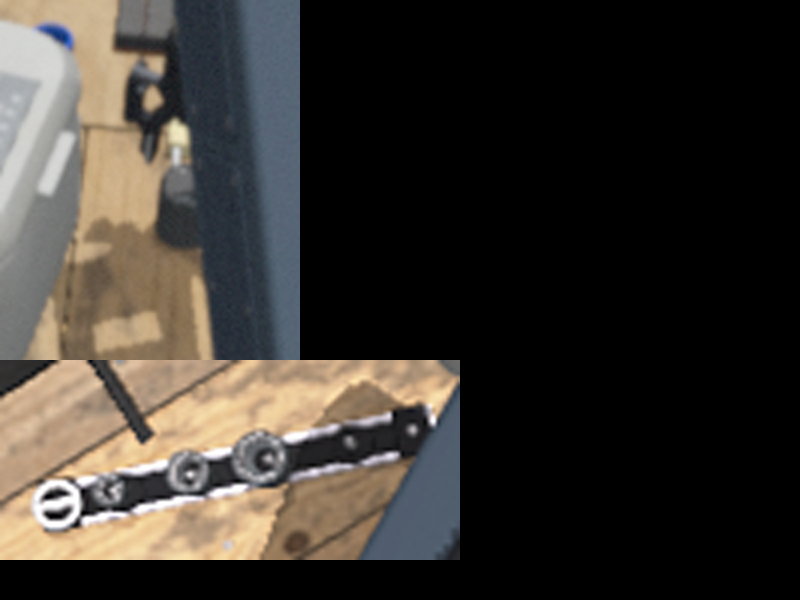

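Sockets 1–3 stand on posts d, c and b at (110,490), (188,470) and (260,458), with post a free at (350,440). The finger at (150,140) hovers clear of the bread maker, with socket 4 at (178,205).

```bash
python3 -m inch '[{"dx":0.05,"dy":-0.12,"dz":2.5,"wx":0,"wy":0,"wz":0},{"dx":0,"dy":0,"dz":1.5,"wx":0,"wy":0,"wz":0},{"dx":0,"dy":0,"dz":1.1,"wx":0,"wy":0,"wz":0},{"dx":0,"dy":0,"dz":0,"wx":0,"wy":0,"wz":0},{"dx":0,"dy":0,"dz":0,"wx":0,"wy":0,"wz":0}]' 0.85 50
python3 -m inch '[{"dx":0,"dy":0,"dz":0,"wx":0,"wy":0,"wz":0},{"dx":0,"dy":0,"dz":0,"wx":0,"wy":0,"wz":0},{"dx":0,"dy":0,"dz":0,"wx":0,"wy":0,"wz":0},{"dx":0,"dy":0,"dz":0,"wx":0,"wy":0,"wz":0},{"dx":0,"dy":0,"dz":0,"wx":0,"wy":0,"wz":0}]' 0 80
python3 -c "
from h import *
to(.477,-.2417,.095)"
```

```text
t: 32.7
tcp_pos: [0.477, -0.2415, 0.095]
tool_rot: [0.642, 0.767, 0.0, 0.0]
force: [-0.7, -0.1, -0.1]
finger_gap: 0.853
gripper_force: 0.0
t: 33.33
tcp_pos: [0.4774, -0.2417, 0.0956]
tool_rot: [0.642, 0.767, 0.0, 0.001]
force: [0.0, 0.5, 5.6]
finger_gap: 0.634
gripper_force: 84.9
t 33.33 tcp [ 0.4774 -0.2417  0.0956] yaw 100.2 tilt 0.13 gap 0.634 grip 84.9 F [0.  0.5 5.6] q [-0.678  0.742  1.803  0.     0.595 -0.855] -> d cm [ 0.   -0.04  0.06]
```

```bash
python3 -m inch '[{"dx":0,"dy":0,"dz":-2,"wx":0,"wy":0,"wz":0},{"dx":0,"dy":0,"dz":-4,"wx":0,"wy":0,"wz":0},{"dx":0,"dy":0,"dz":-5,"wx":0,"wy":0,"wz":0},{"dx":0,"dy":0,"dz":-5,"wx":0,"wy":0,"wz":0},{"dx":0,"dy":0,"dz":-5,"wx":0,"wy":0,"wz":0},{"dx":0,"dy":0,"dz":-5,"wx":0,"wy":0,"wz":0},{"dx":0,"dy":0,"dz":-4,"wx":0,"wy":0,"wz":0},{"dx":0,"dy":0,"dz":-2,"wx":0,"wy":0,"wz":0},{"dx":0,"dy":0,"dz":0,"wx":0,"wy":0,"wz":0}]' 0 80
python3 -c "
from h import *
to(.4412,.1469,.41)"
```

```text
t: 34.45
tcp_pos: [0.4766, -0.2412, 0.4153]
tool_rot: [0.642, 0.767, -0.0, 0.001]
force: [-0.3, -1.8, -4.2]
finger_gap: 0.626
gripper_force: 85.2
t 34.45 tcp [ 0.4766 -0.2412  0.4153] yaw 100.2 tilt 0.1 gap 0.626 grip 85.2 F [-0.3 -1.8 -4.2] q [-0.678  0.286  1.51  -0.     1.343 -0.855] -> d cm [38.83  3.37  0.48]
```

```bash
python3 -m inch '[{"dx":4.3,"dy":0.37,"dz":0,"wx":0,"wy":0,"wz":0},{"dx":4.3,"dy":0.37,"dz":0,"wx":0,"wy":0,"wz":0},{"dx":4.3,"dy":0.37,"dz":0,"wx":0,"wy":0,"wz":0},{"dx":4.3,"dy":0.37,"dz":0,"wx":0,"wy":0,"wz":0},{"dx":4.3,"dy":0.37,"dz":0,"wx":0,"wy":0,"wz":0},{"dx":4.3,"dy":0.37,"dz":0,"wx":0,"wy":0,"wz":0},{"dx":4.3,"dy":0.37,"dz":0,"wx":0,"wy":0,"wz":0},{"dx":4.3,"dy":0.37,"dz":0,"wx":0,"wy":0,"wz":0},{"dx":4.3,"dy":0.37,"dz":0,"wx":0,"wy":0,"wz":0},{"dx":0,"dy":0,"dz":0,"wx":0,"wy":0,"wz":0}]' 0 80
python3 -m inch '[{"dx":0,"dy":0,"dz":4,"wx":0,"wy":0,"wz":0},{"dx":0,"dy":0,"dz":5,"wx":0,"wy":0,"wz":0},{"dx":0,"dy":0,"dz":5,"wx":0,"wy":0,"wz":0},{"dx":0,"dy":0,"dz":5,"wx":0,"wy":0,"wz":0},{"dx":0,"dy":0,"dz":3,"wx":0,"wy":0,"wz":0},{"dx":0,"dy":0,"dz":1,"wx":0,"wy":0,"wz":0},{"dx":0,"dy":0,"dz":0,"wx":0,"wy":0,"wz":0}]' 0 80
python3 -c "
from h import *
to(.4412,.1469,.133)"
```

```text
t: 35.7
tcp_pos: [0.4393, 0.1477, 0.4124]
tool_rot: [0.64, 0.768, -0.002, -0.002]
force: [0.8, -1.0, -4.4]
finger_gap: 0.629
gripper_force: 85.2
t: 36.58
tcp_pos: [0.4411, 0.145, 0.1841]
tool_rot: [0.642, 0.767, -0.001, -0.001]
force: [-0.7, 0.0, -4.2]
finger_gap: 0.628
gripper_force: 85.5
t 36.58 tcp [0.4411 0.145  0.1841] yaw 100.1 tilt 0.1 gap 0.628 grip 85.5 F [-0.7  0.  -4.2] q [ 0.076  0.521  1.938 -0.     0.684 -0.101] -> d cm [0.18 0.06 5.11]
```

```bash
python3 -m inch '[{"dx":0.1,"dy":0,"dz":2.5,"wx":0,"wy":0,"wz":0},{"dx":0,"dy":0,"dz":1,"wx":0,"wy":0,"wz":0},{"dx":0,"dy":0,"dz":1,"wx":0,"wy":0,"wz":0},{"dx":0,"dy":0,"dz":0.8,"wx":0,"wy":0,"wz":0},{"dx":0,"dy":0,"dz":0,"wx":0,"wy":0,"wz":0}]' 0 80
python3 -c "
from h import *
to(.4412,.1469,.1116)"
```

```text
t: 37.2
tcp_pos: [0.4409, 0.1464, 0.1314]
tool_rot: [0.642, 0.767, -0.0, -0.0]
force: [-0.3, 0.0, -3.4]
finger_gap: 0.629
gripper_force: 85.6
t 37.2 tcp [0.4409 0.1464 0.1314] yaw 100.2 tilt 0.04 gap 0.629 grip 85.6 F [-0.3  0.  -3.4] q [ 0.079  0.629  1.968 -0.     0.545 -0.098] -> d cm [0.04 0.04 1.98]
```

```bash
python3 -m inch '[{"dx":0,"dy":0,"dz":0.7,"wx":0,"wy":0,"wz":0},{"dx":0,"dy":0,"dz":0.6,"wx":0,"wy":0,"wz":0},{"dx":0,"dy":0,"dz":0.4,"wx":0,"wy":0,"wz":0},{"dx":0,"dy":0,"dz":0.2,"wx":0,"wy":0,"wz":0},{"dx":0,"dy":0,"dz":0.1,"wx":0,"wy":0,"wz":0},{"dx":0,"dy":0,"dz":0,"wx":0,"wy":0,"wz":0}]' 0 80
python3 -c "
from h import *
to(.4412,.1469,.1116)"
```

```text
t: 37.95
tcp_pos: [0.4411, 0.1465, 0.1117]
tool_rot: [0.642, 0.767, 0.0, 0.0]
force: [0.4, -0.9, -4.0]
finger_gap: 0.629
gripper_force: 85.9
t 37.95 tcp [0.4411 0.1465 0.1117] yaw 100.2 tilt 0.01 gap 0.629 grip 85.9 F [ 0.4 -0.9 -4. ] q [ 0.079  0.671  1.976 -0.     0.495 -0.098] -> d cm [0.04 0.02 0.01]
```

```bash
python3 -m inch '[{"dx":0,"dy":0,"dz":0.12,"wx":0,"wy":0,"wz":0},{"dx":0,"dy":0,"dz":0,"wx":0,"wy":0,"wz":0}]' 0 80
python3 -m inch '[{"dx":0,"dy":0,"dz":0,"wx":0,"wy":0,"wz":0},{"dx":0,"dy":0,"dz":0,"wx":0,"wy":0,"wz":0},{"dx":0,"dy":0,"dz":0,"wx":0,"wy":0,"wz":0},{"dx":0,"dy":0,"dz":0,"wx":0,"wy":0,"wz":0},{"dx":0,"dy":0,"dz":-1,"wx":0,"wy":0,"wz":0},{"dx":0,"dy":0,"dz":-4,"wx":0,"wy":0,"wz":0},{"dx":0,"dy":0,"dz":-6,"wx":0,"wy":0,"wz":0},{"dx":0,"dy":0,"dz":-6,"wx":0,"wy":0,"wz":0},{"dx":0,"dy":0,"dz":-6,"wx":0,"wy":0,"wz":0},{"dx":0,"dy":0,"dz":-6,"wx":0,"wy":0,"wz":0}]' 1 50
python3 -m inch '[{"dx":-5,"dy":0,"dz":0,"wx":0,"wy":0,"wz":0},{"dx":-5,"dy":0,"dz":0,"wx":0,"wy":0,"wz":0},{"dx":-5,"dy":0,"dz":0,"wx":0,"wy":0,"wz":0},{"dx":-5,"dy":0,"dz":0,"wx":0,"wy":0,"wz":0},{"dx":-5,"dy":0,"dz":0,"wx":0,"wy":0,"wz":0},{"dx":-5,"dy":0,"dz":0,"wx":0,"wy":0,"wz":0},{"dx":-5,"dy":0,"dz":0,"wx":0,"wy":0,"wz":0},{"dx":-5,"dy":0,"dz":0,"wx":0,"wy":0,"wz":0},{"dx":0,"dy":0,"dz":0,"wx":0,"wy":0,"wz":0},{"dx":0,"dy":0,"dz":0,"wx":0,"wy":0,"wz":0}]' 1 50
python3 - <<'E'
from h import *
b=cv2.resize(eyes.snapshot("top")[210:260,155:270,::-1],(690,300),interpolation=2)
a=cv2.resize(eyes.snapshot("side")[235:385,195:310,::-1],(230,300),interpolation=2)
c=np.zeros((600,690,3),np.uint8); c[:300]=b; c[300:,:230]=a
cv2.imwrite("pics/fin.png",c)
P=[(.4412,.1469),(.4294,.2119),(.4176,.2768),(.4058,.3418)]
print((pix("top",[[x,y,.016+h] for (x,y),h in zip(P,(.064,.056,.048,.04))])-[155,210])*6)
E
```

```text
t: 38.2
tcp_pos: [0.4411, 0.1465, 0.1116]
tool_rot: [0.642, 0.767, 0.0, 0.0]
force: [-1.6, -0.3, 7.6]
finger_gap: 0.631
gripper_force: 87.0
t: 39.45
tcp_pos: [0.44, 0.1464, 0.4032]
tool_rot: [0.642, 0.767, 0.0, 0.0]
force: [1.1, -0.0, 0.4]
finger_gap: 0.996
gripper_force: 0.0
t: 40.7
tcp_pos: [0.511, -0.2467, 0.4004]
tool_rot: [0.642, 0.767, 0.0, -0.001]
force: [0.1, 0.6, -0.5]
finger_gap: 0.999
gripper_force: 0.0
[[504.558442   142.52223127]
 [389.13166786 168.75779497]
 [275.16410708 194.69705238]
 [162.27453113 220.3557367 ]]
```

View pics/fin.png

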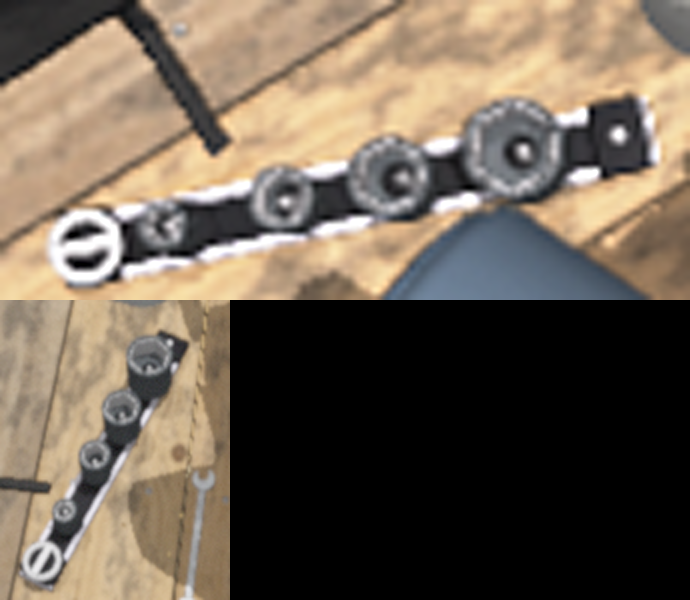

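All four sockets are upright on their posts, at (162,224), (281,197), (389,176) and (513,150), growing from the ring end to the plain end. The positions agree with the prediction, allowing for the clearance in the holes.

```bash
python3 -c "
from station import workorder
print(workorder.sign_off())"
```

```text
the job is handed in; nothing more can be done
None
```

All four sockets are seated upright on the rail, smallest next to the ring and largest at the plain end, with the gripper clear, and the job is handed in at about 41 s of the 128 s allowed; sign-off gave no verdict.

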